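Refit the lever on a gas valve's splined stem and open the valve

ROBOT

A 6-joint arm with a two-finger parallel gripper is mounted at the origin on a cart in front of the work surface, level with it; the furniture and walls round the work are solid. World frame = base frame: x ahead of the robot, y to its left, z up, the work surface at z = 0. Lengths are in mm, angles in rad, forces in N, time in s.
With the tool pointing down it reaches from about 300 to 775 mm from the base axis. Payload 14.6 kg.
Tool frame: the origin (TCP) lies at the very end of the fingers, on their centre line; the grasp point (between the pads) lies 19 mm behind it; z points along the fingers, y is the line along which they close (so a half turn about z gives the same grasp; the last joint's range is limited). The gripper opens to 94 mm and grips with 3 to 60 N. Pads are 16 mm wide; open, the fingers measure 119 mm over their backs; the gripper's body (75 mm by 177 mm) begins 78 mm behind the grasp point.
Start: joints at [1.09, 0.3, 1.521, -0, 1.321, -0.067], TCP at [221.147, 503.57, 180.446] pointing down, gripper open.
Joint ranges: [-3.03, 3.03], [-0.79, 2.21], [0.23, 2.52], [-1.04, 4.18], [0, 3.07], [-2.55, 2.55]. Speed limits (rad/s): [2.22, 2.22, 2.57, 3.14, 3.14, 3.14].

INTERFACE

Orientations are given as [roll, pitch, yaw] about the fixed x, y, z axes, in that order (R = Rz(yaw) Ry(pitch) Rx(roll)).
In Python, from cell import manip gives the robot as it stands.
- The arm moves only by the tool servo_tool, never from a script. Its argument "motion" is a list that holds one entry, the list of rows, each a list of 7 numbers: the shift along the world's x, y, z as a fraction of full scale, then the turn, a rotation vector about the world's x, y, z as a fraction of full scale, then the closure, from 0 (fully open) to 1 (shut). In form: [[[x, y, z, rx, ry, rz, gripper], ...]]. A call has 1 to 10 rows; each row is the pose to reach, as a shift and turn from the pose commanded when the call began, turning the shorter way round; what a row does not reach only later rows make up. Full scale, the value 1, is 0.5 m for a shift and pi rad for a turn. A row lasts 1/10 s, in which the tool goes at most 50 mm and 8.59 degrees, less where a joint would pass 70% of its speed; a pose out of reach is approached as far as the arm can. A call with a number of a shift or a turn outside -1 to 1 is refused whole. A call with a gripper value outside its range is refused whole. The fingers move at their own pace and stop on an object; "newtons" is the grip in N (left out, the last holds). Time passes only in rows, so rows that repeat a pose let the fingers close. It gives the time, the measured TCP pose, the force, the opening and the grip force at its end, in the units of the state.
- manip.read_state(): the state, without advancing time (a new reading comes with each control period).
- manip.camera(name): name is "scene" or "top" or "wrist"; returns a dict with "frame" (420x560x3 uint8, red, green, blue), "range_z" (420x560 float32, mm along the optical axis (not along the pixel's ray), 0 where there is no reading), "vfov" (degrees; the focal length in pixels is half the picture's height over the tangent of half this angle, whatever the lens; pixels are square), "cx", "cy" (the principal point, pixels), "cam_to_world" (4x4, takes a point from camera to world coordinates). Camera axes: x right, y down, z forward; pixel columns grow to the right and rows downward; lengths in mm; the calibration is good to about 2 mm. The wrist camera is an equidistant fisheye: a pixel r from the principal point sees the ray r / f radians off the axis. A picture is of the moment at which its call begins.
- manip.sign_off(): hands the job in; it is judged then, once.
The state is a dict: "clock": time; "joints": joint angles; "qd": joint speeds; "effort": joint torques, N m; "eef_pos": TCP position; "eef_rot": TCP orientation; "wrist_force": force on the tool from outside, world axes, zero at the start; "moment": the same for the moment, N m; "finger_gap": finger opening in mm; "finger_force": force on a finger pad.
Only numpy, scipy, OpenCV 4.12 (cv2) and the standard library are available. Lean on these libraries where they do the work, as an engineer would, in place of code of your own. Each camera call takes 0.05 s, during which the arm holds its last target. There are 200 camera calls.

TASK

The aluminium lever with the grey grip has been taken off the bench gas valve. Turn it to match the valve's splined stem, fit it and press it down until its hub is fully home on the stem's shoulder; only then open the valve by pushing the lever round clockwise, seen from above, as far as its stop. Leave the lever on, and do not disturb the other things on the bench.

Things in the scene. Friction and masses are not known exactly. Their poses are not given: they have to be found in the camera images.
- lever: Loose 0.28 kg lever, 178 mm long, lying on its flat underside: aluminium hub, straight arm, grey grip. Origin: bore axis at the hub's underside; +x along the arm to the grip, +z up. Hub 28 mm high, 52 mm across, two flat sides 48 mm apart facing +y and -y, 24 mm long: grasp there from above. Arm 25 narrowing to 17 mm wide, z 1 to 11 mm. Its centre of mass: x = 17 mm.
- lever_bore (a point): Mouth of the hub's through bore, on its axis at the top, 28 mm above the lever's origin; same axes. The bore is splined: 36 mm wide, with 8 mm grooves at 60, 120, 180, 240 and 300 degrees from +x. At 0 degrees (the arm's side) there is no groove but one wide land. Lands reach in to 26 mm across. Two spring plungers, 20 mm above the underside at +y and -y, stand 3 mm farther in.
- lever_grip (a point): Middle of the lever's grey grip (70 x 22 x 18 mm, underside level with the hub's): 117 mm from the bore axis along the lever's +x, 9 mm above the underside. Same axes as the lever.
- valve: Gas valve fixed to the bench: 100 x 270 x 8 mm plate (long side along its y), steel body 56 x 60 mm up to z = 52 mm, tube fittings on both sides along its y below z = 45 mm. Origin: on the bench under the stem's axis. The stem stands upright on top, on a flange 44 mm across whose top, the shoulder, is 66 mm above the bench.
- stem_seat (a point): Middle of the shoulder where the hub must sit, on the stem's axis; turns with the stem. +z up; +x points where a tooth is left out of the spline (the flange has a lug there), so a fitted lever's +x lies along it. Five teeth at 60, 120, 180, 240, 300 degrees from +x: 6 mm wide, 34 mm across, up to 27 mm above the shoulder, top 4 mm tapered; 1 mm play to the lever's grooves all round.
- stem_tip (a point): Top of the stem's nose, 34 mm above the shoulder (6 mm out of a hub that is home); the nose tapers from 24 to 19 mm wide; a dark slot on its end lies along +x. The hub slides freely to about 12 mm above the shoulder, where its plungers meet the nose. There it rests, leaning a little. A push of about 10 N on the hub's top carries them over the nose; they then hold it down in a groove.
- stem (a joint): Angle of the valve stem (rad): 0 shut, 1.571 open, with stops; grows clockwise seen from above. At 0 the stem's +x points along the valve's -x (towards the robot), at 1.571 along the valve's +y, along the pipe. It stays where it is left (0.2 N m dry friction) and starts between 0 and 0.45.
- beaker: Clear beaker, 54 mm wide, 70 mm high, a bystander. Origin: centre of its underside.
- sample_jar_b: Small jar with a black cap, 42 mm wide, 64 mm high, a bystander. Origin: centre of its underside.
- caliper: Caliper, 72 x 222 x 18 mm, lying along its y, a bystander. Origin: centre of its underside.
- screwdriver_a: Screwdriver, 24 x 187 x 23 mm, lying along its y, a bystander. Origin: centre of its underside.
- log_book: Open notebook, 210 x 152 x 14 mm, a bystander. Origin: centre of its underside.
- scissors: Scissors, 87 x 199 x 9 mm, lying along their y, a bystander. Origin: centre of their underside.

How it is judged:
By the outcome, as a careful person would: the job done as asked, in the order asked, and still so for the second after the job is handed in, with the robot touching nothing.
It also fails if it takes over 61 s, if anything falls off the work surface, if the arm or the gripper's body presses on something with over 40 N, if the wrist force passes 120 N, or if a joint passes its speed limit or range.

## Working session

There is one attempt and no reset: what is moved stays moved. The work goes in short steps, Python scripts to look and compute and a tool call to move; the robot and the scene stay as the last step left them, time stands still between calls to the robot, and variables do not carry over. Pictures are saved under pics/ and viewed, at most 13 in all, crops included, and the job is handed in when it is done.

Besides the shell and the picture viewer there is one more tool, called after "Emit:" in YAML: its name, and indented under it one key for each argument. servo_tool: Moves the arm, as the interface text tells. Its arguments: {"type":"object","properties":{"motion":{"type":"array"},"newtons":{"type":"number"}},"required":["motion"]}

```bash
mkdir -p pics
cat > h.py <<'E'
import numpy as np, cv2
from cell import manip
def cam(n,save=None):
    c=manip.camera(n)
    if save: cv2.imwrite('pics/'+save,cv2.cvtColor(c['frame'],cv2.COLOR_RGB2BGR))
    np.savez('last_'+n,**{k:np.asarray(v) for k,v in c.items()})
    return c
def load(n): return {k:v for k,v in np.load('last_'+n+'.npz').items()}
def cloud(c,fish=False):
    H,W=c['range_z'].shape; f=H/2/np.tan(np.radians(float(c['vfov']))/2)
    v,u=np.mgrid[:H,:W]; x=(u-c['cx'])/f; y=(v-c['cy'])/f
    if fish:
        r=np.hypot(x,y)+1e-9; t=np.tan(np.minimum(r,1.5))/r; x=x*t;y=y*t
    z=c['range_z']; P=np.stack([x*z,y*z,z],-1)
    M=np.array(c['cam_to_world']); return P@M[:3,:3].T+M[:3,3]
E
python3 - <<'E'
from h import *
s=manip.read_state(); print(s)
c=cam('top','top.png'); cam('scene','scene.png'); print(c['cam_to_world'],c['vfov'])
E
```

```text
{'clock': 0.0, 'joints': array([ 1.09036585e+00,  3.00449381e-01,  1.52158745e+00, -1.34253899e-05,
        1.32072741e+00, -6.65893537e-02]), 'qd': array([-0.00179718, -0.00062963,  0.000371  ,  0.00070127,  0.00115891,
        0.0002253 ]), 'effort': array([ 1.38029940e-03, -5.31812704e+01, -3.52744746e+01,  7.08764512e-02,
        2.43641669e-02, -1.14293443e-04]), 'eef_pos': array([221.03183027, 503.30150596, 179.89557735]), 'eef_rot': array([-3.14042280e+00, -6.49820895e-05,  2.72775482e+00]), 'wrist_force': array([0.54198088, 0.24109682, 0.91749639]), 'moment': array([-0.01526421, -0.01185091, -0.03125063]), 'finger_force': 0.0, 'finger_gap': 94.14524794607702}
[[ 3.90220128e-01 -8.21380729e-01  4.16007152e-01 -8.03046280e+01]
 [-9.20697950e-01 -3.44870603e-01  1.82700717e-01 -3.20511569e+02]
 [-6.59821104e-03 -4.54310429e-01 -8.90819004e-01  1.48322422e+03]
 [ 0.00000000e+00  0.00000000e+00  0.00000000e+00  1.00000000e+00]] 46.8421377197128
```

View pics/top.png

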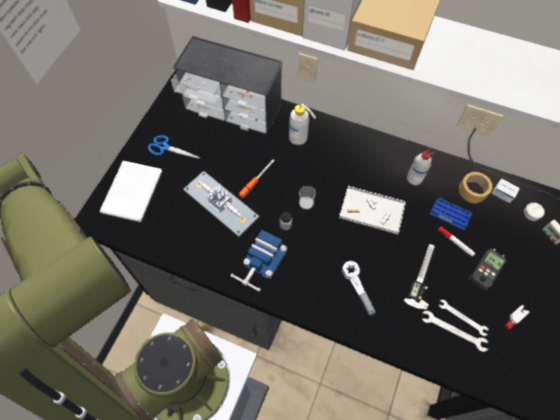

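View pics/scene.png

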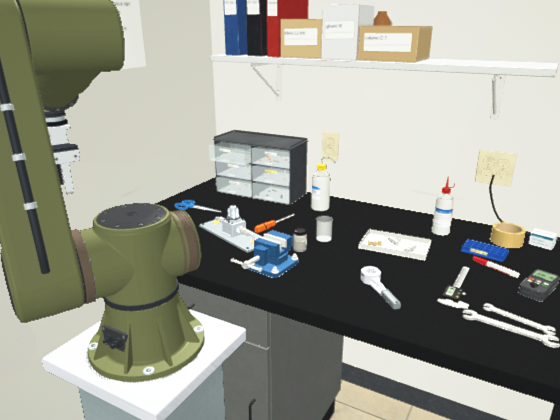

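The top view shows the lever with its hub near (351,269) and grip near (367,303). The valve stem is near (221,196), the beaker at (307,197), the jar at (286,221), and a vise at (263,255) stands between lever and valve.

Run:
```python
from h import *
c=load('top'); P=cloud(c)
for n,(u,v) in dict(hub=(351,269),grip=(366,302),stem=(221,196),v1=(200,180),v2=(245,215),beaker=(307,197),jar=(286,221),vise=(263,250),viseh=(247,280),sd=(250,185),bottle=(299,125),cab=(230,60)).items():
    print(n,P[v,u].round(), P[v-8:v+9,u-8:u+9,2].max().round())
# lever: points z 5..35 near hub
p=P.reshape(-1,3); m=(p[:,2]>4)&(p[:,2]<45)
h=P[269,351]; 
l=p[m&(np.hypot(*(p[:,:2]-h[:2]).T)<190)]
print(len(l))
img=np.zeros((420,560),np.uint8); 
img[((P[...,2]>4)&(P[...,2]<45)&(np.hypot(P[...,0]-h[0],P[...,1]-h[1])<190))]=255
n,lab,st,ce=cv2.connectedComponentsWithStats(img); k=lab[269,351]; 
q=P[lab==k]; print(st[k]); mu=q[:,:2].mean(0); w,V=np.linalg.eigh(np.cov((q[:,:2]-mu).T)); ax=V[:,1]
t=(q[:,:2]-mu)@ax; print('mean',mu,'axis',ax,np.degrees(np.arctan2(ax[1],ax[0])),t.min(),t.max(), q[:,2].max())
for s in (t.min(),t.max()): print(mu+s*ax)
# valve plate
for z0,z1 in((60,115),):
    m=(p[:,2]>z0)&(p[:,2]<z1)&(np.hypot(*(p[:,:2]-P[196,221,:2]).T)<60); print(p[m].round())
big=cv2.resize(c['frame'][150:330,160:400],None,fx=3.3,fy=3.3,interpolation=3)
cv2.imwrite('pics/crop.png',big[...,::-1])
```

```text
hub [ 513. -334.   -2.] 1483.0
grip [ 421. -411.   16.] 1483.0
stem [560. 147.  71.] 1483.0
v1 [617. 264.   9.] 1483.0
v2 [554.  61.   7.] 40.0
beaker [ 701. -108.    5.] 1483.0
jar [562. -85.  62.] 1483.0
vise [430. -62.  89.] 1483.0
viseh [329. -52.  66.] 1483.0
sd [662.  90.  18.] 1483.0
bottle [897.   4. 116.] 1483.0
cab [991. 304. 218.] 1483.0
2537
[     0      0    560    420 232663]
mean [566.08682581 -84.0963563 ] axis [-0.32279412  0.9464692 ] 108.83198612159129 -947.2530753918584 944.2792666451165 1483.2242196207983
[ 871.85455284 -980.64222013]
[261.27902677 809.63488913]
[[576. 171.  95.]
 [578. 168.  93.]
 [570. 167. 100.]
 [569. 162. 105.]
 [573. 161. 101.]
 [573. 157. 101.]
 [579. 158.  92.]
 [582. 155.  90.]
 [565. 168. 101.]
 [565. 164. 104.]
 [566. 161. 104.]
 [572. 161.  95.]
 [569. 155. 104.]
 [571. 152. 103.]
 [577. 153.  92.]
 [562. 174.  96.]
 [562. 171.  98.]
 [562. 167.  99.]
 [561. 162. 105.]
 [562. 158. 107.]
 [566. 158.  99.]
 [566. 154. 103.]
 [569. 152.  98.]
 [576. 153.  86.]
 [578. 151.  84.]
 [560. 174.  91.]
 [558. 168.  99.]
 [557. 164. 104.]
 [559.
[... 1670 characters left out ...]
553. 151.  72.]
 [554. 148.  73.]
 [555. 144.  74.]
 [558. 143.  69.]
 [562. 142.  63.]
 [564. 139.  61.]
 [566. 136.  61.]
 [545. 174.  63.]
 [544. 169.  67.]
 [544. 165.  70.]
 [549. 165.  61.]
 [548. 160.  67.]
 [551. 158.  64.]
 [550. 154.  69.]
 [552. 152.  66.]
 [553. 144.  70.]
 [557. 143.  65.]
 [559. 141.  62.]
 [539. 174.  66.]
 [540. 171.  66.]
 [539. 166.  71.]
 [543. 165.  66.]
 [546. 164.  61.]
 [545. 159.  67.]
 [545. 155.  69.]
 [545. 151.  72.]
 [546. 148.  72.]
 [552. 148.  61.]
 [553. 145.  62.]
 [556. 139.  61.]
 [537. 170.  66.]
 [537. 166.  67.]
 [542. 158.  64.]
 [544. 155.  65.]
 [544. 151.  66.]
 [548. 150.  61.]
 [538. 160.  63.]
 [541. 157.  61.]
 [536. 159.  60.]]
```

View pics/crop.png

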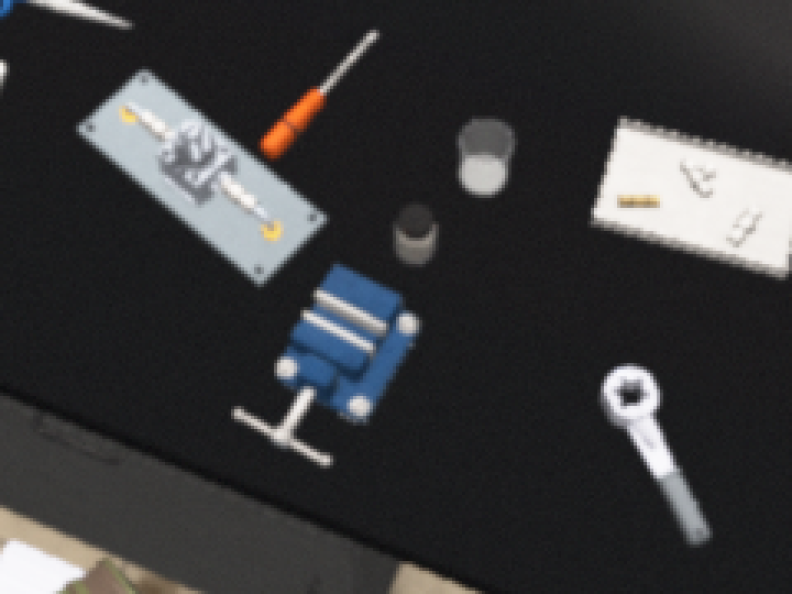

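The crop shows the lever hub at about image (351,269) with its arm pointing down and to the right. The valve plate runs from about (186,185) to (252,222). Next I'll move above the stem for a wrist view.

Emit:
servo_tool:
  motion:
    - [[0.07, -0.07, 0.1, 0, 0, 0, 0], [0.14, -0.14, 0.16, 0, 0, 0, 0], [0.2, -0.21, 0.16, 0, 0, 0, 0], [0.26, -0.28, 0.16, 0, 0, 0, 0], [0.32, -0.35, 0.16, 0, 0, 0, 0], [0.4, -0.42, 0.16, 0, 0, 0, 0], [0.48, -0.5, 0.16, 0, 0, 0, 0], [0.56, -0.58, 0.16, 0, 0, 0, 0], [0.6, -0.68, 0.16, 0, 0, 0, 0], [0.6, -0.68, 0.16, 0, 0, 0, 0]]

```text
clock: 1.1
eef_pos: [522.3, 160.7, 259.8]
eef_rot: [-3.141, -0.001, 2.726]
wrist_force: [-0.8, 1.5, 0.6]
finger_gap: 94.1
finger_force: 0.0
```

Run:
```python
from h import *
s=manip.read_state(); print(s['clock'],s['eef_pos'],s['eef_rot'],s['joints'])
c=cam('wrist','w1.png'); print(np.array(c['cam_to_world']).round(3),c['vfov'],c['cx'],c['cy'])
```

```text
1.1 [522.32016824 160.71743356 259.83376613] [-3.14075411e+00 -7.00521944e-04  2.72597574e+00] [ 2.31615440e-01  2.45033940e-01  1.40740931e+00 -2.47355205e-04
  1.49021387e+00 -9.23544226e-01]
[[ 4.03000e-01  8.78000e-01  2.60000e-01  4.45780e+02]
 [ 9.15000e-01 -3.87000e-01 -1.15000e-01  1.93824e+02]
 [-0.00000e+00  2.84000e-01 -9.59000e-01  4.64358e+02]
 [ 0.00000e+00  0.00000e+00  0.00000e+00  1.00000e+00]] 65.70646984690485 278.60116064177237 205.84196274400813
```

View pics/w1.png

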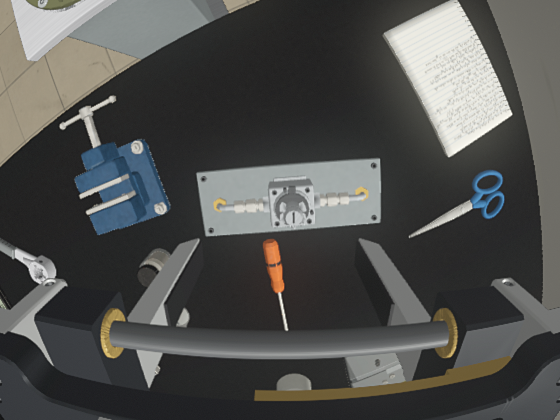

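The wrist view shows the stem's slot near (295,216), the plate from (198,165) to (382,225), and the lever hub at the far left, near (42,268). I'll make an orthographic rectification at shoulder height to read the stem's angle and position.

```bash
cat >> h.py <<'E'
def ortho(c,z,x0,y0,half,ppm,fish=True):
    # top-down view at height z: picture right=+x world, up=+y world
    n=int(2*half*ppm); j,i=np.meshgrid(np.arange(n),np.arange(n))
    W=np.stack([x0-half+j/ppm,y0+half-i/ppm,np.full(j.shape,float(z))],-1)
    M=np.array(c['cam_to_world']); p=(W-M[:3,3])@M[:3,:3]
    f=210/np.tan(np.radians(float(c['vfov']))/2); r=np.hypot(p[...,0],p[...,1])
    k=f*np.arctan2(r,p[...,2])/r if fish else f/p[...,2]
    return cv2.remap(c['frame'],(c['cx']+p[...,0]*k).astype(np.float32),(c['cy']+p[...,1]*k).astype(np.float32),cv2.INTER_CUBIC)
E
python3 - <<'E'
from h import *
c=load('wrist'); P=cloud(c,True)
for n,(u,v) in dict(c1=(199,173),c2=(379,159),c3=(380,222),c4=(204,235),slot=(295,216),lugside=(293,190),hub=(42,268)).items(): print(n,P[v,u].round(1))
p=P.reshape(-1,3); near=np.hypot(p[:,0]-565,p[:,1]-160)<40
for a,b in((97,103),(88,97),(62,69),(49,55)):
    q=p[near&(p[:,2]>a)&(p[:,2]<b)]; print(a,b,len(q),q.mean(0).round(1) if len(q) else '', (q.min(0)+q.max(0))/2 if len(q) else '')
A=ortho(c,100,565,160,40,7); B=ortho(c,66,565,160,40,7)
cv2.imwrite('pics/o1.png',np.hstack([A,B])[...,::-1][:, :1120].copy() if 0 else cv2.resize(np.hstack([A,B]),(800,400))[...,::-1])
E
```

```text
c1 [477.1  53.3   7.5]
c2 [563.2 302.1   7.7]
c3 [6.594e+02 2.729e+02 2.000e-01]
c4 [ 5.68e+02  1.25e+01 -2.00e-01]
slot [564.  162.9  98.9]
lugside [542.3 171.2  64.1]
hub [ 496.5 -313.8   27.1]
97 103 230 [563.6 160.4  99.8] [563.49996901 160.33120196  99.27894961]
88 97 164 [563.1 160.4  92.8] [565.55721875 160.07243133  92.49658256]
62 69 431 [554.3 164.1  65.8] [560.59992875 161.05733335  65.39997607]
49 55 611 [559.8 160.8  51.8] [564.74687335 160.32221808  52.07589701]
```

View pics/o1.png

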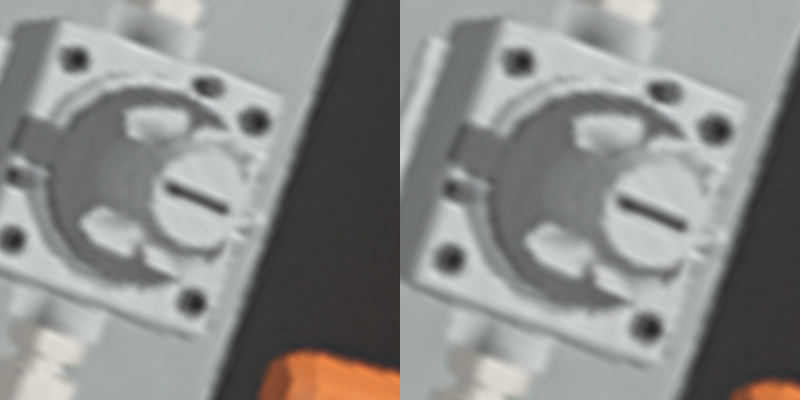

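The slot in the left panel runs from (167,185) to (228,211), and the lug in the right panel is at (470,145). That gives a stem axis of about (564.4,160.4) and stem +x at yaw ≈157° (q≈0.07). Next I go to look at the lever.

Emit:
servo_tool:
  motion:
    - [[0, -0.08, 0, 0, 0, -0.045, 0], [0, -0.16, 0, 0, 0, -0.09, 0], [0, -0.24, 0, 0, 0, -0.135, 0], [0, -0.32, 0, 0, 0, -0.18, 0], [0, -0.4, 0, 0, 0, -0.225, 0], [0.01, -0.48, 0, 0, 0, -0.27, 0], [0.015, -0.56, 0, 0, 0, -0.315, 0], [0.02, -0.64, 0, 0, 0, -0.36, 0], [0.025, -0.72, 0, 0, 0, -0.405, 0], [0.03, -0.8, 0, 0, 0, -0.45, 0]]

```text
clock: 2.15
eef_pos: [535.9, -238.0, 260.2]
eef_rot: [-3.141, -0.0, 1.308]
wrist_force: [0.9, -0.2, 0.4]
finger_gap: 94.0
finger_force: 0.0
```

Emit:
servo_tool:
  motion:
    - [[0, -0.07, -0.04, 0, 0, -0.045, 0], [0, -0.136, -0.08, 0, 0, -0.09, 0], [0, -0.136, -0.12, 0, 0, -0.135, 0], [0, -0.136, -0.12, 0, 0, -0.19, 0], [0, -0.136, -0.12, 0, 0, -0.19, 0], [0, -0.136, -0.12, 0, 0, -0.19, 0], [0, -0.136, -0.12, 0, 0, -0.19, 0]]

```text
clock: 2.85
eef_pos: [536.4, -304.3, 201.0]
eef_rot: [3.141, -0.0, 0.721]
wrist_force: [-0.3, -0.1, 0.4]
finger_gap: 94.0
finger_force: 0.0
```

Run:
```python
from h import *
s=manip.read_state(); print(s['clock'],s['eef_pos'],s['eef_rot'],s['joints'])
c=cam('wrist'); P=cloud(c,True); p=P.reshape(-1,3)
near=np.hypot(p[:,0]-503,p[:,1]+332)<45
q=p[near&(p[:,2]>24)&(p[:,2]<31)]; print(len(q))
(x,y),r=cv2.minEnclosingCircle(q[:,:2].astype(np.float32)); print('hubtop',x,y,r,q[:,2].mean())
print('minAreaRect',cv2.minAreaRect(q[:,:2].astype(np.float32)))
near=np.hypot(p[:,0]-503,p[:,1]+332)<190
g=p[near&(p[:,2]>14)&(p[:,2]<22)&(np.hypot(p[:,0]-x,p[:,1]-y)>60)]; print('grip',cv2.minAreaRect(g[:,:2].astype(np.float32)),len(g))
gc=cv2.minAreaRect(g[:,:2].astype(np.float32))[0]; print('yaw',np.degrees(np.arctan2(gc[1]-y,gc[0]-x)),np.hypot(gc[1]-y,gc[0]-x))
A=ortho(c,28,470,-360,100,4); cv2.imwrite('pics/o2.png',cv2.resize(A,(600,600))[...,::-1])
```

```text
2.85 [ 536.37847844 -304.2623059   200.96231904] [ 3.14082704e+00 -2.52058759e-04  7.20973273e-01] [-5.75395882e-01  4.36648103e-01  1.28801751e+00  3.55747928e-05
  1.41612177e+00  2.74421803e-01]
921
hubtop 501.2501220703125 -332.5920715332031 26.484970092773438 27.72154763429434
minAreaRect ((501.5806884765625, -332.43853759765625), (51.90203094482422, 47.97465515136719), 45.659542083740234)
grip ((558.6739501953125, -385.04400634765625), (337.77154541015625, 129.54586791992188), 30.674407958984375) 880
yaw -42.40912550756557 77.77339842329883
```

View pics/o2.png

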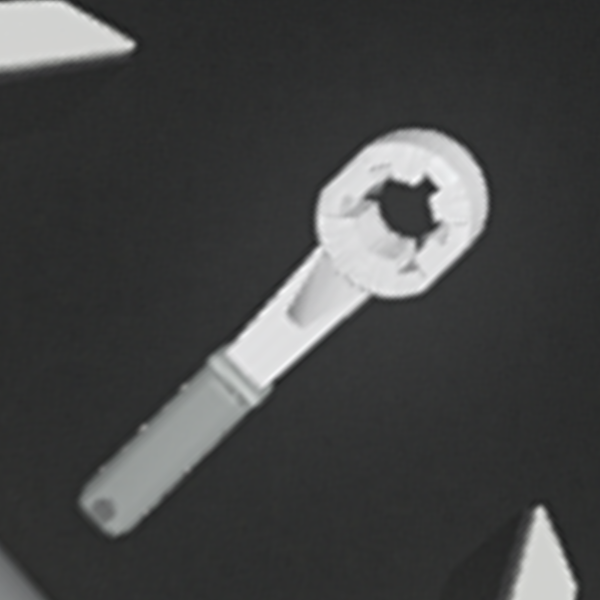

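The ortho view shows the lever with its hub at (403,213) and grip centre at (162,455). The depth fit caught the fingers, so I'll refine the angle with a tighter window.

Run:
```python
from h import *
c=load('wrist'); P=cloud(c,True); p=P.reshape(-1,3)
g=p[(p[:,2]>13)&(p[:,2]<22)&(np.hypot(p[:,0]-420,p[:,1]+413)<45)]
r=cv2.minAreaRect(g[:,:2].astype(np.float32)); print('grip',r,len(g))
h=np.array([501.4,-332.5]); d=np.array(r[0])-h; print(np.degrees(np.arctan2(d[1],d[0])),np.hypot(*d))
l=p[(p[:,2]>5)&(p[:,2]<32)&(np.hypot(p[:,0]-460,p[:,1]+370)<105)]
print(cv2.minAreaRect(l[:,:2].astype(np.float32)))
```

```text
grip ((422.6384582519531, -411.58575439453125), (75.89755249023438, 22.837005615234375), 44.32771301269531) 679
-134.8823167032967 111.61512893278153
((457.7607116699219, -376.0273742675781), (175.98806762695312, 48.252685546875), 44.84329605102539)
```

Emit:
servo_tool:
  motion:
    - [[-0.0686, -0.0554, -0.06, 0, 0, 0.0222, 0], [-0.0686, -0.0554, -0.15, 0, 0, 0.0222, 0], [-0.0686, -0.0554, -0.24, 0, 0, 0.0222, 0], [-0.0686, -0.0554, -0.32, 0, 0, 0.0222, 0], [-0.0686, -0.0554, -0.37, 0, 0, 0.0222, 0], [-0.0686, -0.0554, -0.392, 0, 0, 0.0222, 0], [-0.0686, -0.0554, -0.392, 0, 0, 0.0222, 0], [-0.0686, -0.0554, -0.392, 0, 0, 0.0222, 0.3]]
  newtons: 35

```text
clock: 3.7
eef_pos: [502.6, -332.6, 6.0]
eef_rot: [3.14, -0.0, 0.788]
wrist_force: [-0.1, 0.3, 0.5]
finger_gap: 89.1
finger_force: 0.0
```

Emit:
servo_tool:
  motion:
    - [[0, 0, 0, 0, 0, 0, 0.7], [0, 0, 0, 0, 0, 0, 0.7], [0, 0, 0, 0, 0, 0, 0.7], [0, 0, 0, 0, 0, 0, 0.7], [0, 0, 0, 0, 0, 0, 0.7], [0, 0, 0, 0, 0, 0, 0.7]]

```text
clock: 4.3
eef_pos: [501.9, -332.1, 4.5]
eef_rot: [3.142, 0.0, 0.787]
wrist_force: [0.2, 0.2, -0.3]
finger_gap: 41.0
finger_force: 0.0
```

Run:
```python
from h import *
s=manip.read_state(); print(s['clock'],s['eef_pos'],s['finger_gap'],s['finger_force'],s['wrist_force'])
c=cam('wrist'); A=ortho(c,28,470,-360,100,4); cv2.imwrite('pics/o3.png',cv2.resize(np.hstack([A,cv2.resize(c['frame'],(1067,800))]),(800,343))[...,::-1])
```

```text
4.3 [ 501.87536296 -332.13956503    4.48681798] 40.95811874682053 0.0 [ 0.23006933  0.20830325 -0.2860158 ]
```

View pics/o3.png

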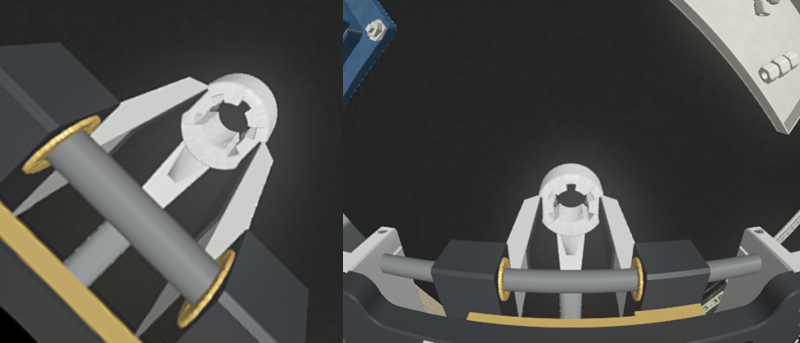

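The hub sits between the fingers, near (571,198) in the right panel, yet the gap reads 41 mm with no force. I'll let the fingers settle and re-read.

Emit:
servo_tool:
  motion:
    - [[0, 0, 0, 0, 0, 0, 0.7], [0, 0, 0, 0, 0, 0, 0.7], [0, 0, 0, 0, 0, 0, 0.7]]

```text
clock: 4.65
eef_pos: [501.9, -332.1, 4.4]
eef_rot: [-3.142, -0.0, 0.787]
wrist_force: [0.2, -0.1, 0.2]
finger_gap: 28.2
finger_force: 0.0
```

Run:
```python
from h import *
c=cam('wrist'); P=cloud(c,True); p=P.reshape(-1,3)
q=p[(np.hypot(p[:,0]-503,p[:,1]+332)<60)&(p[:,2]>24.5)&(p[:,2]<30.5)]
print(cv2.minEnclosingCircle(q[:,:2].astype(np.float32)),len(q))
A=c['frame'][190:400,150:410]; cv2.imwrite('pics/w4.png',cv2.resize(A,(780,600),interpolation=2)[...,::-1])
```

```text
((500.7841796875, -332.87548828125), 26.93645668029785) 2529
```

View pics/w4.png

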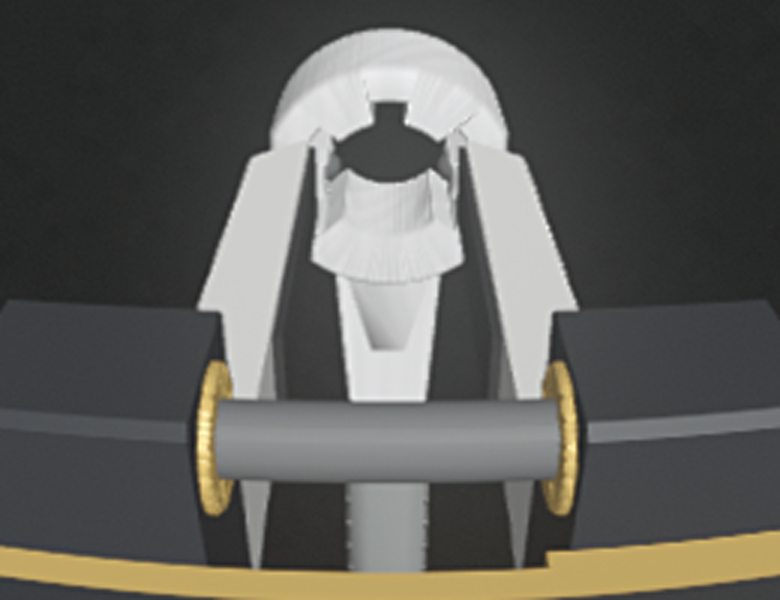

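The fingertips, at crop (305,150) and (465,150), are drawn over the hub's top rather than beside it. I'll check their depth.

Run:
```python
from h import *
c=load('wrist'); P=cloud(c,True)
for u,v in((280,165),(265,200),(240,270),(290,160),(500,165),(515,200),(540,270),(390,60),(390,260),(390,330),(60,60)):
    U=150+u//3; V=190+int(v/2.857); print(u,v,U,V,P[V,U].round(1),c['range_z'][V,U].round(1))
print(np.array(c['cam_to_world']).round(3), manip.read_state()['eef_pos'])
```

```text
280 165 243 247 [ 493.9 -311.7   42.2] 180.7
265 200 238 260 [ 492.7 -311.4   57.4] 166.3
240 270 230 284 [ 492.7 -310.5   83.5] 141.1
290 160 246 246 [ 495.  -312.8   40.6] 182.3
500 165 316 247 [ 522.9 -340.8   41.7] 181.2
515 200 321 260 [ 523.5 -341.3   58.6] 164.9
540 270 330 284 [ 524.6 -341.6   84.3] 140.1
390 60 280 211 [ 520.4 -314.6   27.5] 190.1
390 260 280 281 [ 487.6 -347.6   27.9] 202.9
390 330 280 305 [ 468.2 -367.3   14.4] 223.6
60 60 170 211 [ 4.597e+02 -2.666e+02 -1.000e-01] 219.0
[[ 7.09000e-01 -6.76000e-01 -2.00000e-01  5.59935e+02]
 [-7.06000e-01 -6.80000e-01 -2.01000e-01 -2.73803e+02]
 [-0.00000e+00  2.84000e-01 -9.59000e-01  2.08901e+02]
 [ 0.00000e+00  0.00000e+00  0.00000e+00  1.00000e+00]] [ 501.85634762 -332.12890075    4.4241933 ]
```

Run:
```python
from h import *
c=load('wrist'); P=cloud(c,True); t=np.array([501.86,-332.13]); u=np.array([.7055,.7087])  # tool x dir approx yaw .787
yw=manip.read_state()['eef_rot'][2]; u=np.array([np.cos(yw),np.sin(yw)]); w=np.array([np.sin(yw),-np.cos(yw)])
d=P[...,:2]-t; a=d@u; b=d@w; z=P[...,2]
for U in (240,243,246,249,251,311,314,317,320):
    print(U,[(V,round(a[V,U],1),round(b[V,U],1),round(z[V,U],1)) for V in range(236,252,2)])
print('block',[(U,V,round(a[V,U],1),round(b[V,U],1),round(z[V,U],1)) for U,V in((170,297),(170,310),(200,297),(215,300),(360,297),(280,340),(240,392))])
```

```text
240 [(236, np.float64(9.6), np.float64(-23.4), np.float64(27.3)), (238, np.float64(8.0), np.float64(-23.5), np.float64(26.6)), (240, np.float64(6.5), np.float64(-23.6), np.float64(26.1)), (242, np.float64(5.6), np.float64(-23.5), np.float64(27.3)), (244, np.float64(8.7), np.float64(-22.2), np.float64(37.6)), (246, np.float64(8.5), np.float64(-22.0), np.float64(39.8)), (248, np.float64(8.9), np.float64(-21.6), np.float64(43.7)), (250, np.float64(8.7), np.float64(-21.3), np.float64(46.0))]
243 [(236, np.float64(9.7), np.float64(-21.5), np.float64(27.7)), (238, np.float64(8.7), np.float64(-21.5), np.float64(28.2)), (240, np.float64(7.0), np.float64(-21.6), np.float64(27.3)), (242, np.float64(8.5), np.float64(-20.9), np.float64(34.0)), (244, np.float64(8.7), np.float64(-20.5), np.float64(37.4)), (246, np.float64(9.1), np.float64(-20.1), np.float64(41.3)), (248, np.float64(9.1), np.float64(-19.8), np.float64(44.0)), (250, np.float64(8.4), np.float64(-19.7), np.float64(45.2))]
246 [(236, np.float64(10.0), np.float64(-19.6), np.float64(28.4)), (238, np.float64(8.7), np.float64(-19.7), np.fl
[... 3083 characters left out ...]
(8.8), np.float64(23.7), np.float64(37.7)), (246, np.float64(8.7), np.float64(23.4), np.float64(40.3)), (248, np.float64(8.7), np.float64(23.1), np.float64(43.2)), (250, np.float64(8.6), np.float64(22.8), np.float64(45.7))]
block [(170, 297, np.float64(32.4), np.float64(-31.2), np.float64(132.5)), (170, 310, np.float64(33.3), np.float64(-28.7), np.float64(140.3)), (200, 297, np.float64(-52.3), np.float64(-60.3), np.float64(0.6)), (215, 300, np.float64(32.8), np.float64(-17.6), np.float64(133.6)), (360, 297, np.float64(-52.1), np.float64(62.4), np.float64(0.9)), (280, 340, np.float64(26.2), np.float64(0.3), np.float64(142.3)), (240, 392, np.float64(17.7), np.float64(-9.6), np.float64(153.6))]
```

The gripper is drawn about 29 mm higher than the reported TCP: finger ends are at z≈32 and the gripper body is at z≈132 instead of about 101. The fingers therefore closed just above the hub and touched nothing. I'll open, go 27 mm lower while watching the force, and grasp again.

Emit:
servo_tool:
  motion:
    - [[0, 0, 0.01, 0, 0, 0, 0.2], [0, 0, 0.01, 0, 0, 0, 0.2], [0, 0, 0.01, 0, 0, 0, 0.2], [0, 0, 0.01, 0, 0, 0, 0.2], [0, 0, 0.01, 0, 0, 0, 0.2], [0, 0, 0.01, 0, 0, 0, 0.2], [0, 0, -0.01, 0, 0, 0, 0.2], [0, 0, -0.03, 0, 0, 0, 0.2], [0, 0, -0.04, 0, 0, 0, 0.2], [0, 0, -0.045, 0, 0, 0, 0.2]]

```text
clock: 5.7
eef_pos: [501.4, -331.8, -19.2]
eef_rot: [-3.14, 0.0, 0.787]
wrist_force: [-0.5, 0.2, -0.8]
finger_gap: 75.5
finger_force: 0.0
```

Emit:
servo_tool:
  motion:
    - [[0, 0, -0.004, 0, 0, 0, 0.2], [0, 0, -0.009, 0, 0, 0, 0.2], [0, 0, -0.009, 0, 0, 0, 0.2], [0, 0, -0.009, 0, 0, 0, 0.2]]

```text
clock: 6.1
eef_pos: [501.9, -332.2, -22.4]
eef_rot: [3.141, -0.0, 0.787]
wrist_force: [0.2, -0.4, 0.4]
finger_gap: 75.3
finger_force: 0.0
```

No contact with the bench; now I close.

Emit:
servo_tool:
  motion:
    - [[0, 0, 0, 0, 0, 0, 0.7], [0, 0, 0, 0, 0, 0, 0.7], [0, 0, 0, 0, 0, 0, 0.7], [0, 0, 0, 0, 0, 0, 0.7], [0, 0, 0, 0, 0, 0, 0.7], [0, 0, 0, 0, 0, 0, 0.7]]
  newtons: 40

```text
clock: 6.7
eef_pos: [501.9, -332.1, -22.5]
eef_rot: [3.141, -0.0, 0.787]
wrist_force: [0.4, 0.6, 0.5]
finger_gap: 48.1
finger_force: 39.5
```

The hub is gripped (48.1 mm, 39.5 N). I'll lift, carry it over the valve and turn it to yaw -23° so the lever lies at 157°.

Emit:
servo_tool:
  motion:
    - [[0, 0, 0.06, 0, 0, 0, 0.7], [0, 0, 0.15, 0, 0, 0, 0.7], [0, 0, 0.24, 0, 0, 0, 0.7], [0, 0.04, 0.3, 0, 0, -0.03, 0.7], [0.01, 0.11, 0.3, 0, 0, -0.07, 0.7], [0.02, 0.18, 0.3, 0, 0, -0.11, 0.7], [0.03, 0.26, 0.3, 0, 0, -0.15, 0.7], [0.04, 0.34, 0.3, 0, 0, -0.19, 0.7], [0.05, 0.42, 0.3, 0, 0, -0.23, 0.7], [0.06, 0.5, 0.3, 0, 0, -0.27, 0.7]]

```text
clock: 7.7
eef_pos: [531.5, -80.5, 127.2]
eef_rot: [-3.141, 0.001, -0.067]
wrist_force: [0.6, 0.8, -2.6]
finger_gap: 48.3
finger_force: 40.4
```

Emit:
servo_tool:
  motion:
    - [[0.01, 0.08, 0, 0, 0, -0.03, 0.7], [0.02, 0.16, 0, 0, 0, -0.06, 0.7], [0.03, 0.24, 0, 0, 0, -0.09, 0.7], [0.04, 0.32, 0, 0, 0, -0.108, 0.7], [0.05, 0.4, 0, 0, 0, -0.108, 0.7], [0.06, 0.46, 0, 0, 0, -0.108, 0.7], [0.067, 0.484, 0, 0, 0, -0.108, 0.7], [0.067, 0.484, -0.03, 0, 0, -0.108, 0.7], [0.067, 0.484, -0.04, 0, 0, -0.108, 0.7], [0.067, 0.484, -0.04, 0, 0, -0.108, 0.7]]

```text
clock: 8.7
eef_pos: [564.8, 159.1, 106.5]
eef_rot: [3.14, 0.002, -0.401]
wrist_force: [0.5, -0.6, -2.5]
finger_gap: 48.4
finger_force: 40.4
```

Run:
```python
from h import *
s=manip.read_state(); print(s['clock'],s['eef_pos'],s['eef_rot'],s['joints'],s['finger_gap'])
c=cam('wrist'); P=cloud(c,True); p=P.reshape(-1,3); z0=s['eef_pos'][2]+22.5
t=s['eef_pos'][:2]; yw=s['eef_rot'][2]; u=np.array([np.cos(yw),np.sin(yw)]); w=np.array([np.sin(yw),-np.cos(yw)])
d=p[:,:2]-t; a=d@u;b=d@w
m=(abs(p[:,2]-z0-28)<2.5)&(np.hypot(a,b)<35)
print('rim a max',np.percentile(a[m],[1,99,99.8]),len(a[m]))
A=ortho(c,100,565,160,50,8); B=ortho(c,z0+28,565,160,50,8)
cv2.imwrite('pics/o5.png',cv2.resize(np.hstack([A,B]),(800,400))[...,::-1])
```

```text
8.7 [564.83850518 159.06828614 106.52513027] [ 3.14027946e+00  1.65634394e-03 -4.01321631e-01] [ 2.12156732e-01  4.49747338e-01  1.49378851e+00 -1.28908905e-04
  1.20016715e+00  2.18432042e+00] 48.419424093926736
rim a max [-24.31192713  24.63615408  25.36168049] 4504
```

View pics/o5.png

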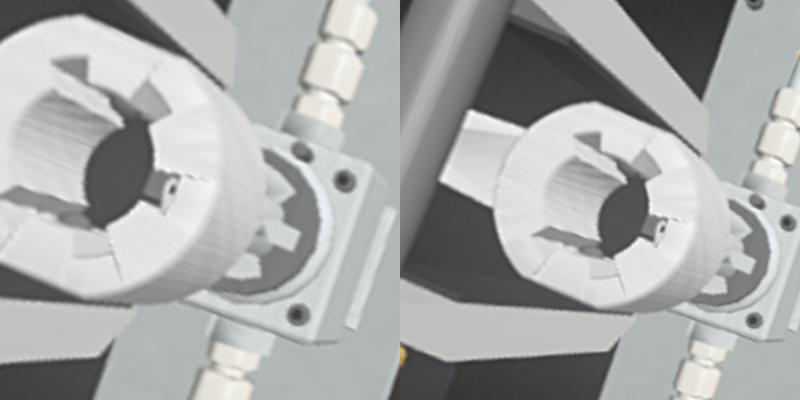

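The view shows the hub centred over the stem: hub at (610,205) in the right panel, with the flange and tooth visible below right. The arm points back over the lug as it should. I'll descend onto the spline slowly.

Emit:
servo_tool:
  motion:
    - [[-0.001, 0, -0.03, 0, 0, 0, 0.7], [-0.001, 0, -0.055, 0, 0, 0, 0.7], [-0.001, 0, -0.064, 0, 0, 0, 0.7], [-0.001, 0, -0.068, 0, 0, 0, 0.7], [-0.001, 0, -0.071, 0, 0, 0, 0.7], [-0.001, 0, -0.074, 0, 0, 0, 0.7], [-0.001, 0, -0.077, 0, 0, 0, 0.7], [-0.001, 0, -0.077, 0, 0, 0, 0.7]]

```text
clock: 9.55
eef_pos: [565.0, 159.9, 69.1]
eef_rot: [-3.141, -0.0, -0.401]
wrist_force: [1.1, 0.0, -3.6]
finger_gap: 48.2
finger_force: 40.5
```

Emit:
servo_tool:
  motion:
    - [[0, 0, -0.003, 0, 0, 0, 0.7], [0, 0, -0.006, 0, 0, 0, 0.7], [0, 0, -0.009, 0, 0, 0, 0.7], [0, 0, -0.009, 0, 0, 0, 0.7]]

```text
clock: 9.95
eef_pos: [565.0, 159.9, 64.3]
eef_rot: [-3.141, -0.0, -0.401]
wrist_force: [2.2, -0.1, -3.8]
finger_gap: 48.3
finger_force: 40.6
```

It has engaged below the tooth tapers with only a slight side force. I'll continue down.

Emit:
servo_tool:
  motion:
    - [[0.001, 0, -0.004, 0, 0, 0, 0.7], [0.001, 0, -0.008, 0, 0, 0, 0.7], [0.001, 0, -0.012, 0, 0, 0, 0.7], [0.001, 0, -0.016, 0, 0, 0, 0.7], [0.001, 0, -0.016, 0, 0, 0, 0.7]]

```text
clock: 10.45
eef_pos: [565.3, 160.1, 56.2]
eef_rot: [-3.141, 0.0, -0.401]
wrist_force: [0.3, 2.7, -3.2]
finger_gap: 48.1
finger_force: 40.4
```

Emit:
servo_tool:
  motion:
    - [[0, 0.001, -0.004, 0, 0, 0, 0.7], [0, 0.001, -0.008, 0, 0, 0, 0.7], [0, 0.001, -0.012, 0, 0, 0, 0.7], [0, 0.001, -0.016, 0, 0, 0, 0.7], [0, 0.001, -0.02, 0, 0, 0, 0.7], [0, 0.001, -0.02, 0, 0, 0, 0.7]]

```text
clock: 11.05
eef_pos: [565.2, 160.1, 45.6]
eef_rot: [3.141, 0.0, -0.401]
wrist_force: [5.8, 0.3, -9.2]
finger_gap: 48.0
finger_force: 41.0
```

Emit:
servo_tool:
  motion:
    - [[0.001, 0, -0.003, 0, 0, 0, 0.7], [0.001, 0, -0.006, 0, 0, 0, 0.7], [0.001, 0, -0.009, 0, 0, 0, 0.7], [0.001, 0, -0.009, 0, 0, 0, 0.7]]

```text
clock: 11.45
eef_pos: [565.8, 160.1, 43.3]
eef_rot: [3.141, -0.0, -0.401]
wrist_force: [-7.1, -4.2, 14.1]
finger_gap: 48.1
finger_force: 41.2
```

The upward force appeared at underside ≈66 mm, after the plungers pulled in, so the hub is home. I'll release, rise and turn the tool round for the push.

Emit:
servo_tool:
  motion:
    - [[0, 0, 0.002, 0, 0, 0, 0.2], [0, 0, 0.002, 0, 0, 0, 0.2], [0, 0, 0.002, 0, 0, 0, 0.2], [0, 0, 0.002, 0, 0, 0, 0.2], [0, 0, 0.002, 0, 0, 0, 0.2], [0, 0, 0.06, 0, 0, 0, 0.2], [0, 0, 0.14, 0, 0, 0, 0.2], [-0.02, 0, 0.22, 0, 0, 0.04, 0.2], [-0.06, 0.02, 0.28, 0, 0, 0.08, 0.2], [-0.1, 0.04, 0.3, 0, 0, 0.12, 0.2]]

```text
clock: 12.45
eef_pos: [516.2, 180.7, 195.2]
eef_rot: [-3.14, -0.004, -0.019]
wrist_force: [0.0, -0.0, -0.1]
finger_gap: 75.1
finger_force: 0.0
```

Emit:
servo_tool:
  motion:
    - [[-0.05, 0.02, 0, 0, 0, 0.045, 0.5], [-0.1, 0.04, 0, 0, 0, 0.09, 0.5], [-0.118, 0.052, 0, 0, 0, 0.135, 0.5], [-0.118, 0.052, 0, 0, 0, 0.18, 0.5], [-0.118, 0.052, 0, 0, 0, 0.225, 0.5], [-0.118, 0.052, 0, 0, 0, 0.27, 0.5], [-0.118, 0.052, 0, 0, 0, 0.315, 0.5], [-0.118, 0.052, 0, 0, 0, 0.36, 0.5], [-0.118, 0.052, 0, 0, 0, 0.405, 0.5], [-0.118, 0.052, 0, 0, 0, 0.44, 0.5]]

```text
clock: 13.45
eef_pos: [456.8, 206.4, 191.9]
eef_rot: [-3.141, 0.0, 1.364]
wrist_force: [0.5, 0.6, 0.5]
finger_gap: 47.1
finger_force: 0.0
```

Emit:
servo_tool:
  motion:
    - [[0, 0, 0, 0, 0, 0.045, 0.5], [0, 0, 0, 0, 0, 0.09, 0.5], [0, 0, 0, 0, 0, 0.135, 0.5], [0, 0, 0, 0, 0, 0.18, 0.5], [0, 0, 0, 0, 0, 0.225, 0.5], [0, 0, 0, 0, 0, 0.27, 0.5], [0, 0, 0, 0, 0, 0.315, 0.5], [0, 0, 0, 0, 0, 0.36, 0.5], [0, 0, 0, 0, 0, 0.405, 0.5], [0, 0, 0, 0, 0, 0.44, 0.5]]

```text
clock: 14.45
eef_pos: [456.8, 206.4, 191.9]
eef_rot: [-3.142, -0.0, 2.747]
wrist_force: [0.1, 0.1, -0.1]
finger_gap: 46.8
finger_force: 0.0
```

Run:
```python
from h import *
s=manip.read_state(); print(s['clock'],s['eef_pos'],s['eef_rot'],s['joints'],s['finger_gap'])
c=cam('wrist'); P=cloud(c,True); p=P.reshape(-1,3)
for lo,hi,xy,r in((90,97,(564.5,160.3),35),(97,103,(564.5,160.3),20),(80,88,(456.7,206),50)):
    q=p[(p[:,2]>lo)&(p[:,2]<hi)&(np.hypot(p[:,0]-xy[0],p[:,1]-xy[1])<r)]
    if len(q)>20: print(lo,hi,len(q),q.mean(0).round(1),q[:,2].std().round(2),cv2.minAreaRect(q[:,:2].astype(np.float32)),np.linalg.lstsq(np.c_[q[:,:2]-xy,np.ones(len(q))],q[:,2],rcond=None)[0].round(3))
cv2.imwrite('pics/w6.png',c['frame'][...,::-1])
```

```text
14.45 [456.79745548 206.364694   191.92549164] [-3.14153575e+00 -5.37280282e-05  2.74668717e+00] [ 3.51240454e-01  1.81685910e-01  1.64032821e+00 -5.48840525e-06
  1.31965662e+00 -8.24649023e-01] 46.83502609750431
90 97 1170 [561.3 161.6  93.8] 1.19 ((563.9769897460938, 160.83238220214844), (47.11441421508789, 51.68198776245117), 65.92461395263672) [ 8.000e-03 -7.000e-03  9.381e+01]
97 103 252 [563.5 160.7  99.9] 1.06 ((564.5966796875, 160.22216796875), (21.17205047607422, 19.772811889648438), 54.592132568359375) [ 6.1000e-02 -3.5000e-02  9.9973e+01]
80 88 1370 [456.9 205.5  83.4] 1.16 ((457.0284729003906, 204.803466796875), (22.75531005859375, 69.30503845214844), 67.77104187011719) [-1.0000e-03 -7.0000e-03  8.3363e+01]
```

View pics/w6.png

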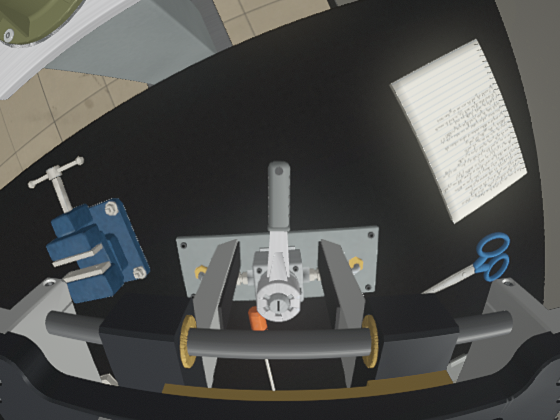

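The wrist view shows the lever fitted, with the hub at (279,300) and the grip at (280,200). The hub top is level at 93.8 mm and the nose stands 6.2 mm out of it, so it is home. I'll work out the arc for the push.

```bash
python3 -c "
import numpy as np
S=np.array([564.4,160.2]);p0=np.array([456.8,206.4]);R=117.1;a0=156.8
for k in range(0,100,8):
    k=min(k,89);a=np.radians(a0-k);d=(S+R*np.array([np.cos(a),np.sin(a)])-p0)/500;print(k,d.round(3),round(-k/180,4))
for k in (86,87,88,89,90,91): a=np.radians(a0-k);print(k,((S+R*np.array([np.cos(a),np.sin(a)])-p0)/500).round(4),round(-k/180,4))"
```

```text
0 [-0. -0.] 0.0
8 [0.015 0.029] -0.0444
16 [0.034 0.056] -0.0889
24 [0.056 0.079] -0.1333
32 [0.082 0.1  ] -0.1778
40 [0.11  0.117] -0.2222
48 [0.14  0.129] -0.2667
56 [0.171 0.138] -0.3111
64 [0.204 0.142] -0.3556
72 [0.236 0.141] -0.4
80 [0.269 0.136] -0.4444
88 [0.3   0.126] -0.4889
89 [0.304 0.124] -0.4944
86 [0.2922 0.1288] -0.4778
87 [0.2961 0.1274] -0.4833
88 [0.2999 0.126 ] -0.4889
89 [0.3037 0.1244] -0.4944
90 [0.3075 0.1229] -0.5
91 [0.3112 0.1212] -0.5056
```

Emit:
servo_tool:
  motion:
    - [[0, 0, -0.08, 0, 0, 0, 0.5], [0, 0, -0.17, 0, 0, 0, 0.5], [0, 0, -0.25, 0, 0, 0, 0.5], [0, 0, -0.28, 0, 0, 0, 0.5], [0, 0, -0.296, 0, 0, 0, 0.5], [0, 0, -0.296, 0, 0, 0, 0.6], [0, 0, -0.296, 0, 0, 0, 0.68], [0, 0, -0.296, 0, 0, 0, 0.68], [0, 0, -0.296, 0, 0, 0, 0.68]]
  newtons: 5

```text
clock: 15.4
eef_pos: [457.3, 206.5, 44.8]
eef_rot: [3.141, 0.001, 2.741]
wrist_force: [-0.1, -0.6, -0.3]
finger_gap: 30.2
finger_force: 0.0
```

Emit:
servo_tool:
  motion:
    - [[0.007, 0.015, 0, 0, 0, -0.0222, 0.68], [0.015, 0.029, 0, 0, 0, -0.0444, 0.68], [0.034, 0.056, 0, 0, 0, -0.0889, 0.68], [0.056, 0.079, 0, 0, 0, -0.1333, 0.68], [0.082, 0.1, 0, 0, 0, -0.1778, 0.68], [0.11, 0.117, 0, 0, 0, -0.2222, 0.68], [0.14, 0.129, 0, 0, 0, -0.2667, 0.68], [0.171, 0.138, 0, 0, 0, -0.3111, 0.68], [0.204, 0.142, 0, 0, 0, -0.3556, 0.68], [0.204, 0.142, 0, 0, 0, -0.3556, 0.68]]

```text
clock: 16.4
eef_pos: [559.9, 277.5, 44.1]
eef_rot: [3.141, -0.0, 1.621]
wrist_force: [-1.1, 0.0, 0.2]
finger_gap: 30.0
finger_force: 0.3
```

Emit:
servo_tool:
  motion:
    - [[0.016, 0, 0, 0, 0, -0.0222, 0.68], [0.032, -0.001, 0, 0, 0, -0.0444, 0.68], [0.049, -0.003, 0, 0, 0, -0.0667, 0.68], [0.065, -0.006, 0, 0, 0, -0.0889, 0.68], [0.077, -0.0095, 0, 0, 0, -0.1055, 0.68], [0.0882, -0.0132, 0, 0, 0, -0.1222, 0.68], [0.0882, -0.0132, 0, 0, 0, -0.1222, 0.68]]

```text
clock: 17.1
eef_pos: [602.7, 270.7, 44.1]
eef_rot: [-3.142, -0.0, 1.243]
wrist_force: [0.2, 1.0, 0.1]
finger_gap: 30.2
finger_force: 0.6
```

Emit:
servo_tool:
  motion:
    - [[0.0039, -0.0014, 0, 0, 0, -0.0055, 0.68], [0.0077, -0.0028, 0, 0, 0, -0.0111, 0.68], [0.0077, -0.0028, 0, 0, 0, -0.0111, 0.68], [0.0077, -0.0028, 0, 0, 0, -0.0111, 0.68]]

```text
clock: 17.5
eef_pos: [606.7, 269.3, 44.0]
eef_rot: [3.142, 0.0, 1.206]
wrist_force: [-0.4, 0.7, 0.5]
finger_gap: 30.1
finger_force: 0.6
```

Emit:
servo_tool:
  motion:
    - [[0.0037, -0.0015, 0, 0, 0, -0.0056, 0.68], [0.0074, -0.0032, 0, 0, 0, -0.0111, 0.68], [0.0074, -0.0032, 0, 0, 0, -0.0111, 0.68], [0.0074, -0.0032, 0, 0, 0, -0.0111, 0.68]]

```text
clock: 17.9
eef_pos: [610.6, 267.8, 43.9]
eef_rot: [3.141, -0.0, 1.17]
wrist_force: [-1.0, 0.8, -0.7]
finger_gap: 30.1
finger_force: 0.5
```

Emit:
servo_tool:
  motion:
    - [[0.0037, -0.0016, 0, 0, 0, -0.0056, 0.68], [0.0074, -0.0034, 0, 0, 0, -0.0111, 0.68], [0.0074, -0.0034, 0, 0, 0, -0.0111, 0.68], [0.0074, -0.0034, 0, 0, 0, -0.0111, 0.68]]

```text
clock: 18.3
eef_pos: [614.3, 266.1, 44.0]
eef_rot: [3.141, -0.0, 1.135]
wrist_force: [-0.6, 2.0, 0.5]
finger_gap: 30.5
finger_force: 0.6
```

```bash
cat > m.py <<'E'
from h import *
c=cam('wrist'); P=cloud(c,True); p=P.reshape(-1,3)
S=np.array([564.4,160.2]); d=p[:,:2]-S; r=np.hypot(*d.T)
q=p[(p[:,2]>81.5)&(p[:,2]<85.5)&(r>84)&(r<152)]; dd=q[:,:2]-S; ang=np.degrees(np.arctan2(dd[:,1],dd[:,0])); k=abs(ang-np.median(ang))<9; q=q[k]
(x,y),wh,a=cv2.minAreaRect(q[:,:2].astype(np.float32)); print(len(q),x,y,wh,a,'dir',np.degrees(np.arctan2(y-S[1],x-S[0])),'median',np.median(ang))
h=p[(p[:,2]>90)&(p[:,2]<97)&(r<27)]; print('hub',len(h),np.median(h[:,2]) if len(h) else 0)
s=manip.read_state(); print(s['clock'],s['wrist_force'],s['moment'])
t=s['eef_pos'];print('tool dir',np.degrees(np.arctan2(t[1]-S[1],t[0]-S[0])))
E
python3 m.py
```

```text
3471 612.225830078125 267.07391357421875 (69.14376831054688, 37.96025466918945) 79.01628875732422 dir 65.8915940884785 median 66.74453544837144
hub 290 92.89335271299612
18.35 [ 0.00755069  1.60000537 -0.64060571] [ 0.15951374  0.22190611 -0.04611454]
tool dir 64.78189734385138
```

Emit:
servo_tool:
  motion:
    - [[0.0036, -0.0018, 0, 0, 0, -0.0056, 0.68], [0.0036, -0.0018, 0, 0, 0, -0.0056, 0.68], [0.0036, -0.0018, 0, 0, 0, -0.0056, 0.68]]

```text
clock: 18.65
eef_pos: [616.1, 265.2, 44.0]
eef_rot: [3.142, -0.0, 1.118]
wrist_force: [-1.6, 1.3, 0.9]
finger_gap: 30.4
finger_force: 0.6
```

Emit:
servo_tool:
  motion:
    - [[0.0036, -0.0018, 0, 0, 0, -0.0056, 0.68], [0.0036, -0.0018, 0, 0, 0, -0.0056, 0.68], [0.0071, -0.0037, 0, 0, 0, -0.0111, 0.68], [0.0071, -0.0037, 0, 0, 0, -0.0111, 0.68]]

```text
clock: 19.05
eef_pos: [619.4, 263.5, 43.8]
eef_rot: [-3.141, 0.0, 1.082]
wrist_force: [-3.6, 3.4, -0.6]
finger_gap: 30.0
finger_force: 2.2
```

The force is starting to rise (about 5 N tangential). I'll push a little more to confirm the stop.

Emit:
servo_tool:
  motion:
    - [[0.0035, -0.0019, 0, 0, 0, -0.0028, 0.68], [0.0035, -0.0019, 0, 0, 0, -0.0028, 0.68], [0.0071, -0.0037, 0, 0, 0, -0.0056, 0.68], [0.0071, -0.0037, 0, 0, 0, -0.0056, 0.68]]

```text
clock: 19.45
eef_pos: [622.3, 262.0, 43.7]
eef_rot: [-3.14, 0.001, 1.065]
wrist_force: [-8.4, 5.8, 2.2]
finger_gap: 31.4
finger_force: 5.0
```

```bash
python3 m.py
```

```text
3337 614.21044921875 266.4747619628906 (68.26233673095703, 30.504837036132812) 63.47584533691406 dir 64.8877489040186 median 62.7809593785779
hub 275 92.77930874795419
19.5 [-7.98356833  5.36282684  0.67131642] [1.0236551  1.70559363 0.01673253]
tool dir 60.45334549622336
```

The tangential force is about 10 N, or 1.2 N·m against 0.2 N·m of friction, with the lever no longer moving. It is on its stop, so I'll open, retreat and check.

Emit:
servo_tool:
  motion:
    - [[0, 0, 0, 0, 0, 0, 0.5], [0, 0, 0, 0, 0, 0, 0.5], [0, 0, 0, 0, 0, 0, 0.5], [0, 0, 0, 0, 0, 0, 0.5], [0, 0, 0.04, 0, 0, 0, 0.5], [0, 0, 0.12, 0, 0, 0, 0.5], [0, 0, 0.2, 0, 0, 0, 0.5], [0, 0, 0.28, 0, 0, 0, 0.5], [0, 0, 0.32, 0, 0, 0, 0.5], [0, 0, 0.32, 0, 0, 0, 0.5]]

```text
clock: 20.5
eef_pos: [624.4, 261.7, 207.7]
eef_rot: [3.137, -0.005, 1.065]
wrist_force: [0.5, 0.4, 0.1]
finger_gap: 46.9
finger_force: 0.0
```

```bash
python3 m.py
python3 - <<'E'
from h import *
c=load('wrist'); A=ortho(c,90,575,190,110,3); B=ortho(c,100,564.5,160.3,30,13)
n=500; cv2.imwrite('pics/o7.png',np.hstack([cv2.resize(A,(400,400)),cv2.resize(B,(400,400))])[...,::-1])
P=cloud(c,True).reshape(-1,3); q=P[(abs(P[:,2]-99.9)<2.5)&(np.hypot(P[:,0]-564.5,P[:,1]-160.3)<12)]; print(q[:,2].mean(),len(q))
E
```

```text
1086 608.6668090820312 268.68829345703125 (67.25238037109375, 21.96479034423828) 67.85553741455078 dir 67.80291718495357 median 67.67079165158493
hub 1095 93.88856155545989
20.55 [-0.54891547  0.77156604 -0.98602779] [-0.06097875  0.09128412  0.01521532]
tool dir 59.63884895770759
99.88275274404072 232
```

View pics/o7.png

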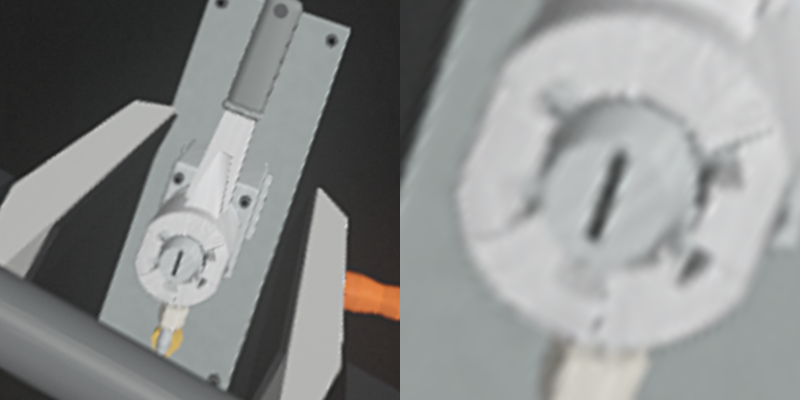

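The view shows the lever lying along the pipe at 67.8°. The slot runs from (620,152) to (596,238), the hub top is at 93.9 mm and the nose at 99.9 mm. I'll measure the slot angle more precisely against the plate edge.

Run:
```python
from h import *
c=load('wrist'); B=cv2.cvtColor(ortho(c,100,564.5,160.3,30,13),cv2.COLOR_RGB2GRAY)
yy,xx=np.mgrid[:780,:780]; m=((B<105)&(np.hypot(xx-405,yy-380)<105)).astype(np.uint8)
n,l,st,ce=cv2.connectedComponentsWithStats(m); k=1+st[1:,4].argmax(); print(st[k],ce[k])
vx,vy=cv2.fitLine(np.argwhere(l==k)[:,::-1].astype(np.float32),cv2.DIST_L2,0,.01,.01)[:2].ravel(); print(np.degrees(np.arctan2(-vy,vx))%180)
# plate direction from depth points at z~8
P=cloud(c,True).reshape(-1,3); q=P[(P[:,2]>6)&(P[:,2]<10)&(np.hypot(P[:,0]-564,P[:,1]-160)<155)]
print(len(q),cv2.minAreaRect(q[:,:2].astype(np.float32)))
```

```text
[ 370  304   67  161 3181] [403.05721471 384.83307136]
71.0776
6866 ((613.21923828125, 147.9080810546875), (260.5642395019531, 198.21255493164062), 70.80046844482422)
```

The slot is at 71.1° and the plate's long side at 70.8°, so the stem is fully open.

```bash
python3 -c "
from cell import manip; print(manip.sign_off())"
```

```text
the job is handed in; nothing more can be done
None
```

The lever is fitted with its hub fully home on the shoulder, the valve was then turned clockwise to its open stop, and the job is handed in at about 20.6 s with the gripper clear of everything.

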